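# Hold the hidden bolt head against the nut runner

## Task

The nut runner on the front of the slotted bracket is dragging the whole bolt round, because nobody holds its head. Lift the loose cover plate off the bracket and lay it gently, without dropping it, flat on the bench clear of the bracket, then reach down into the gap between the bracket and its backing plate, grip the hidden hexagon bolt head between the fingers so that it stops turning, and finish while still holding it still. Leave the oil bottle, screwdriver, steel tray and black block where they are.

Things in the scene. Friction and masses are not known exactly. Their poses are not given: they have to be found in the camera images.
- bracket: Fixed aluminium bracket: two parallel upright plates, 6 mm thick, 240 mm long, tops 105 mm above the bench, a 52 mm gap between them (open at top and ends, floor 6 mm high). Origin on the bench under the gap's middle; x square across the gap from the slotted front plate (robot's side) to the backing plate, y along the gap, z up. Low feet make it 292 mm long over all in y.
- runner: Grey nut runner in its cradle, fixed in front of the bracket in line with the bolt; 96 mm high, 70 mm wide, reaching 145 mm towards the robot (-x) from its origin. Origin on the bench right below the bolt head's centre; axes as the bracket's.
- bolt_head (a point): Hexagon steel bolt head in the gap under the cover: 24 mm across flats, 27.7 across corners, 14 thick along the bolt. Origin at its centre, 75 mm above the bench, half-way across the gap (19 mm from its faces to either plate; in front only a 22 mm round spacer on the bolt). x = bolt axis, level, square to the plates; y (square to a pair of flats) and z turn with it.
- bolt (a joint): Turning angle of the bolt about its axis, rad. Unheld, it grows all the time at about 0.12 rad/s under the runner's drag of about 0.1 N m; a firm grip across the head (25 N or more) stops it. It starts at any angle.
- cover_grip (a point): On the loose cover plate's grip: a black upright bar in the middle of the plate, 44 mm long along the cover's x, 16 mm thick along its y, 44 mm high. This point is on its middle line, 30 mm above the plate's upper face and 14 mm below the bar's top; the plate's underside is 34 mm below the point. Axes as the cover.
- cover: Loose grey sheet-steel cover plate, 84 mm (x) by 110 mm (y), 4 mm thick, about 0.2 kg, lying on the tops of both bracket plates above the bolt head with the grip bar upwards. Origin at the centre of its underside, z up. Mass varies by some 40 percent.
- oil_mid (a point): Yellow oil bottle, 44 mm across, 110 mm high, standing beyond the bracket; point at its middle. Leave it.
- driver: Screwdriver with a blue handle, 170 mm long, lying on the bench along its own x beyond the bracket. Leave it.
- tray: Open steel parts tray, 90 by 120 mm, 28 mm high, beyond the bracket; origin at the centre of its underside. Leave it.
- block: Black plastic block, 50 by 80 mm, 30 mm high, on the bench near the robot to the left; origin at the centre of its underside. Leave it.

How it is judged:
By the outcome, as a careful person would: the job done as asked, in the order asked, and still so for the second after the job is handed in, while the arm keeps its last pose, push and grip.
It also fails if it takes over 48 s, if anything falls off the work surface, if the arm or the gripper's body presses on something with over 40 N, if the wrist force passes 120 N, or if a joint passes its speed limit or range.

## Robot

A 7-joint arm with a two-finger parallel gripper is mounted at the origin on the work surface. World frame = base frame: x ahead of the robot, y to its left, z up, the work surface at z = 0. Lengths are in m, angles in degrees, forces in N, time in s.
With the tool pointing down it reaches from about 0.35 to 0.9 m from the base axis. Payload 7.2 kg.
Tool frame: the origin (TCP) lies on the centre line of the jaws, within the pads' length; the fingertips stand 14 mm ahead of it and the grasp point (between the pads) lies 5 mm behind it; z points along the fingers, y is the line along which they close (so a half turn about z gives the same grasp; the last joint's range is limited). The gripper opens to 88 mm and grips with 3 to 60 N. Pads are 20 mm wide; open, the fingers measure 115 mm over their backs; the gripper's body (75 mm by 178 mm) begins 61 mm behind the grasp point.
Start: joints at [-75.756, 23.554, -0.728, 91.456, 0.321, 64.991, -4.71], TCP at [0.195, 0.594, 0.237] pointing down, gripper open.
Joint ranges: [-169.25, 169.25], [-16.82, 113.86], [-84.01, 82.57], [7.8, 145.47], [-59.2, 239.2], [7.22, 106.19], [-163.78, 163.78]. Speed limits (degrees/s): [136.94, 136.94, 172.46, 172.46, 180, 180, 180].

## Interface

Orientations are given as a 3x3 rotation matrix whose columns are the frame's x, y, z axes.
In Python, from cell import r gives the robot as it stands. The module is installed in compiled form; this text tells all that it offers.
- The arm moves only by the shell command python3 -m pendant 'ROWS' [FORCE]. ROWS is JSON, a list of rows, each a list of 7 numbers: the shift along the tool's x, y, z in cm, then the turn, a rotation vector about the tool's x, y, z in rad, then the opening, from 0 (shut) to 1 (fully open). In form: [[dx, dy, dz, rx, ry, rz, hand], ...]. A call has 1 to 20 rows; each row is the pose to reach, as a shift and turn from the pose commanded when the call began, along the tool's axes at that moment; what a row does not reach only later rows make up. A row lasts 1/8 s, in which the tool goes at most 62.5 mm and 10.7 degrees, less where a joint would pass 70% of its speed; a pose out of reach is approached as far as the arm can. A call with a gripper value outside its range is refused whole. The fingers move at their own pace and stop on an object; FORCE is the grip in N (left out, the last holds). Time passes only in rows, so rows that repeat a pose let the fingers close. It gives the time, the measured TCP pose, the force, the opening and the grip force at its end, in the units of the state.
- r.read_state(): the state, without advancing time (a new reading comes with each control period).
- r.capture(name): name is "scene" or "top" or "wrist"; returns a dict with "color" (420x560x3 uint8, red, green, blue), "z_map" (420x560 float32, m along the optical axis (not along the pixel's ray), 0 where there is no reading), "camera_matrix" (3x3 intrinsics, pixels), "extrinsics" (4x4, takes a point from world to camera coordinates). Camera axes: x right, y up, looking along -z (the intrinsics and any distortion apply to the point x, -y, -z); pixel columns grow to the right and rows downward; lengths in m; the calibration is good to about 2 mm. The wrist camera is an equidistant fisheye: a pixel r from the principal point sees the ray r / f radians off the axis. A picture is of the moment at which its call begins.
- r.sign_off(): hands the job in; it is judged then, once.
The state is a dict: "time_s": time; "joint_pos": joint angles; "dq": joint speeds; "tau": joint torques, N m; "position": TCP position; "tool_rot": TCP orientation; "wrist_force": force on the tool from outside, world axes, zero at the start; "ft_torque": the same for the moment, N m; "grip_width": finger opening in m; "finger_force": force on a finger pad.
Only numpy, scipy, OpenCV 4.12 (cv2) and the standard library are available. Lean on these libraries where they do the work, as an engineer would, in place of code of your own. Each camera call takes 0.05 s, during which the arm holds its last target. There are 200 camera calls.

## Working session

There is one attempt and no reset: what is moved stays moved. The work goes in short steps, Python scripts to look and compute and a shell command to move; the robot and the scene stay as the last step left them, time stands still between calls to the robot, and variables do not carry over. Pictures are saved under pics/ and viewed, at most 10 in all, crops included, and the job is handed in when it is done.

```bash
mkdir -p pics; cat > h.py <<'E'
import numpy as np,cv2
from cell import r
def cap(n,save=None):
    c=r.capture(n)
    if save: cv2.imwrite('pics/'+save,c['color'][:,:,::-1])
    return c
def pts(c):
    K=c['camera_matrix'];z=c['z_map'];h,w=z.shape
    u,v=np.meshgrid(np.arange(w),np.arange(h))
    P=np.stack([(u-K[0,2])/K[0,0]*z,-(v-K[1,2])/K[1,1]*z,-z],-1)
    E=np.linalg.inv(c['extrinsics'])
    return P@E[:3,:3].T+E[:3,3]
E
python3 - <<'E'
from h import *
a=cap('scene','s.png');b=cap('top','t.png')
cv2.imwrite('pics/st.png',np.hstack([cv2.imread('pics/s.png'),cv2.imread('pics/t.png')])[:, :])
s=r.read_state();print(s)
for c in(a,b):print(c['camera_matrix'],c['extrinsics'],(c['z_map']>0).mean())
E
```

```text
{'time_s': 0.1, 'joint_pos': array([-75.7547844 ,  23.59431586,  -0.7263669 ,  91.49829219,
         0.32350848,  64.99351076,  -4.70772596]), 'dq': array([ 0.05954464, -0.03504816, -0.10447252, -0.11025472,  0.00452905,
       -0.00575112, -0.02989641]), 'tau': array([ 2.21564304e-03, -5.89096570e+01,  6.43545091e-01, -2.91711420e+01,
       -5.38237905e-02,  1.45301165e-02,  6.55207805e-05]), 'position': array([0.19465059, 0.59344704, 0.23591241]), 'tool_rot': array([[-9.50243690e-01,  3.11507363e-01, -3.02900092e-04],
       [ 3.11507469e-01,  9.50242618e-01, -1.43649259e-03],
       [-1.59649443e-04, -1.45937366e-03, -9.99998922e-01]]), 'wrist_force': array([0.00857984, 0.75161384, 0.32061956]), 'ft_torque': array([-0.00396466, -0.03329626,  0.02317788]), 'finger_force': 0.0, 'grip_width': 0.08800468872962257}
[[394.11591483   0.         271.81428765]
 [  0.         394.11591483 205.05401181]
 [  0.           0.           1.        ]] [[-0.65347508  0.75694664  0.00144989  0.31380355]
 [-0.4369002  -0.37874049  0.81588838  0.18792064]
 [ 0.6181331   0.53252927  0.57820761 -1.3035997 ]
 [ 0.          0.          0.          1.        ]] 0.9912202380952381
[[476.71779793   0.         280.80481233]
 [  0.         476.71779793 216.94856592]
 [  0.           0.           1.        ]] [[ 0.02082379 -0.99977282  0.00454722  0.06816   ]
 [ 0.98669724  0.02128448  0.16116925 -0.5618081 ]
 [-0.16122942  0.00113057  0.98691631 -1.05875536]
 [ 0.          0.          0.          1.        ]] 0.9960374149659864
```

View pics/t.png

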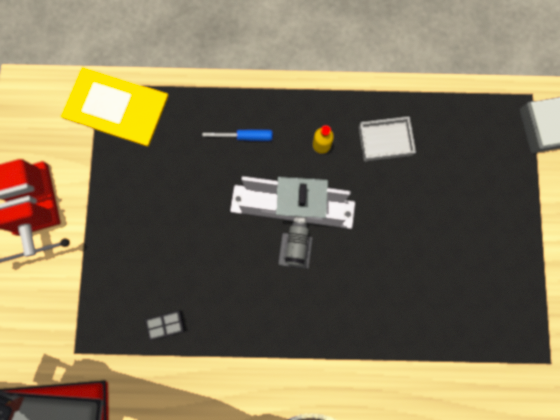

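View pics/s.png

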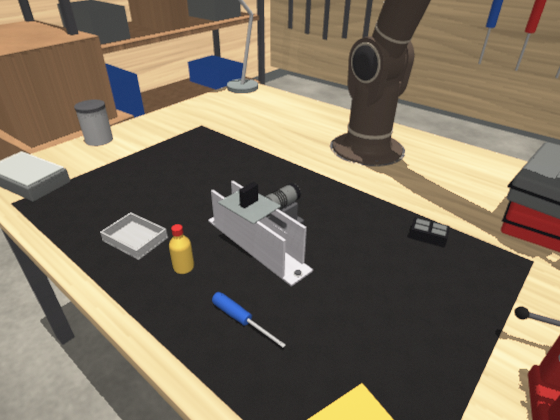

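The top view shows the bracket at about (293,205), the cover with its black grip at (303,197), the runner at (296,245), the screwdriver at (240,135), the oil bottle at (323,140), the tray at (387,138) and the block at (165,325). Next I'll measure with depth.

```bash
python3 - <<'E'
from h import *
for n in('top','scene'):
    c=cap(n);P=pts(c);x,y,z=P[...,0],P[...,1],P[...,2]
    ok=(c['z_map']>0)&(x>.3)&(x<.85)&(abs(y)<.35)
    def rect(m,name):
        p=P[m][:,:2].astype(np.float32)
        if len(p)<8: print(name,len(p));return
        (cx,cy),(w,h),a=cv2.minAreaRect(p);print(n,name,len(p),np.round([cx,cy,w,h,a],4),'z',np.median(P[m][:,2]).round(4))
    k=cv2.connectedComponentsWithStats((ok&(z>.01)).astype(np.uint8))
    for i in range(1,k[0]):
        if k[2][i,4]>60: rect(k[1]==i,'blob%s'%k[2][i,:2])
    near=ok&(abs(x-.57)<.13)
    rect(near&(z>.128)&(z<.2),'grip'); rect(near&(z>.1065)&(z<.113),'cover')
    rect(near&(z>.097)&(z<.1065),'platetops')
    col=c['color'].astype(int)
    w=near&(z<.025)&(col.min(-1)>150);rect(w,'feet')
E
```

```text
top blob[359 117] 559 [ 0.7659 -0.1732  0.0921  0.1209  8.138 ] z 0.0241
top blob[313 125] 403 [ 7.47200e-01 -1.42000e-02  4.28000e-02  3.81000e-02  8.24323e+01] z 0.0737
top blob[202 129] 454 [7.70200e-01 1.92900e-01 1.69900e-01 2.66000e-02 8.92014e+01] z 0.0212
top blob[238 177] 4132 [5.44800e-01 5.17000e-02 2.52700e-01 1.90700e-01 8.71624e+01] z 0.1045
top blob[159 310] 416 [3.21900e-01 3.23100e-01 5.34000e-02 4.31000e-02 8.99958e+01] z 0.0303
top grip 170 [5.95900e-01 3.67000e-02 1.57000e-02 4.39000e-02 8.64392e+01] z 0.152
top cover 1574 [5.97300e-01 5.47000e-02 2.37600e-01 8.41000e-02 8.75158e+01] z 0.1089
top platetops 554 [ 0.595   0.0527  0.2237  0.1989 44.0801] z 0.1046
top feet 1149 [6.06500e-01 5.09000e-02 2.95900e-01 9.04000e-02 8.32749e+01] z 0.0059
scene blob[211 181] 5521 [5.46700e-01 5.17000e-02 2.47300e-01 1.88700e-01 8.83851e+01] z 0.0784
scene blob[100 213] 901 [ 0.7675 -0.1751  0.0924  0.1227  8.5534] z 0.0209
scene blob[409 218] 376 [0.3235 0.3224 0.0467 0.0545 1.026 ] z 0.0295
scene blob[169 225] 813 [ 7.57500e-01 -1.29000e-02  3.26000e-02  4.40000e-02  3.79725e+01] z 0.0624
scene blob[212 292] 716 [0.7705 0.1908 0.0252 0.169  0.6519] z 0.0206
scene grip 257 [5.98500e-01 3.57000e-02 1.72000e-02 4.59000e-02 8.68813e+01] z 0.1453
scene cover 909 [5.98200e-01 5.32000e-02 2.23800e-01 8.58000e-02 8.83851e+01] z 0.109
scene platetops 463 [ 0.5967  0.0525  0.2279  0.1953 45.3452] z 0.1038
scene feet 549 [5.7470e-01 9.0000e-04 1.9760e-01 3.9030e-01 8.0856e+00] z 0.0061
```

```bash
cat >> h.py <<'E'
from scipy.spatial.transform import Rotation as R
def goal(p,ydeg,tilt=0):
    s=r.read_state();T=s['tool_rot'];a=np.radians(ydeg)
    y=np.array([np.cos(a),np.sin(a),0]);z=np.array([0,0,-1.]);G=np.stack([np.cross(y,z),y,z],1)
    print('t',s['time_s'],'d cm',(T.T@(np.array(p)-s['position'])*100).round(2),'rv',R.from_matrix(T.T@G).as_rotvec().round(3))
E
python3 - <<'E'
from h import *
goal([.597,.036,.215],86.5);goal([.597,.036,.135],86.5)
E
```

```text
t 0.2 d cm [-55.61 -40.45   2.15] rv [-0.001 -0.    -0.256]
t 0.2 d cm [-55.61 -40.44  10.15] rv [-0.001 -0.    -0.256]
```

```bash
python3 -m pendant '[[-55.6,-40.4,2.1,0,0,-0.256,0.5],[-55.6,-40.4,2.1,0,0,-0.256,0.5],[-55.6,-40.4,2.1,0,0,-0.256,0.5],[-55.6,-40.4,2.1,0,0,-0.256,0.5],[-55.6,-40.4,2.1,0,0,-0.256,0.5],[-55.6,-40.4,2.1,0,0,-0.256,0.5],[-55.6,-40.4,2.1,0,0,-0.256,0.5],[-55.6,-40.4,2.1,0,0,-0.256,0.5],[-55.6,-40.4,2.1,0,0,-0.256,0.5],[-55.6,-40.4,2.1,0,0,-0.256,0.5],[-55.6,-40.4,2.1,0,0,-0.256,0.5],[-55.6,-40.4,2.1,0,0,-0.256,0.5],[-55.6,-40.4,2.1,0,0,-0.256,0.5],[-55.6,-40.4,2.1,0,0,-0.256,0.5]]' 20
python3 - <<'E'
from h import *
goal([.597,.036,.135],86.5)
c=cap('wrist','w1.png');print(c['camera_matrix'],(c['z_map']>0).mean())
E
```

```text
time_s: 1.95
position: [0.5966, 0.0386, 0.2156]
tool_rot: [[-0.998, 0.058, -0.0], [0.058, 0.998, 0.001], [0.0, 0.001, -1.0]]
wrist_force: [-0.3, 0.5, 0.8]
grip_width: 0.0437
finger_force: 0.0
t 1.95 d cm [-0.06 -0.26  8.06] rv [ 0.001 -0.     0.003]
[[325.1922621    0.         280.25729231]
 [  0.         325.1922621  204.56244053]
 [  0.           0.           1.        ]] 0.9950552721088436
```

View pics/w1.png

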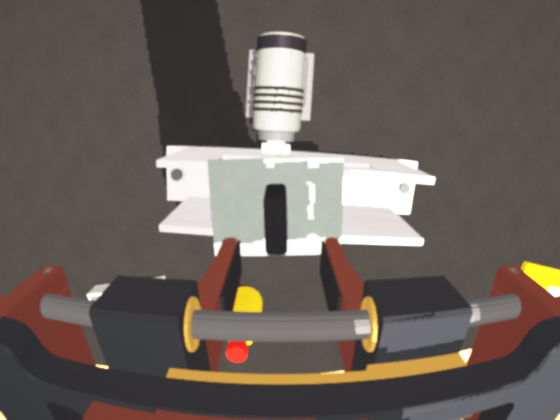

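The wrist view shows the grip bar upright at (275,218), centred between the fingers. The cover is about 4° off the bracket's direction, since the bracket edge slopes from (160,160) to (430,180). I'll descend and grip.

```bash
python3 -m pendant '[[0,0,3,0,0,0,0.5],[0,0,6,0,0,0,0.5],[0,0,8,0,0,0,0.5],[0,0,8,0,0,0,0.2],[0,0,8,0,0,0,0.1],[0,0,8,0,0,0,0.1],[0,0,8,0,0,0,0.1]]' 25
python3 - <<'E'
from h import *
s=r.read_state();print(s['grip_width'],s['finger_force'],s['position'],s['wrist_force'])
E
```

```text
time_s: 2.88
position: [0.5978, 0.0368, 0.1369]
tool_rot: [[-0.998, 0.061, 0.002], [0.061, 0.998, 0.0], [-0.002, 0.0, -1.0]]
wrist_force: [-1.3, -0.7, 4.1]
grip_width: 0.0161
finger_force: 25.0
0.016085870507874536 24.958595037460327 [0.59784277 0.03677346 0.13685053] [-1.26364143 -0.74098716  4.07349694]
```

```bash
python3 -m pendant '[[0,0,-0.5,0,0,0,0.1],[0,0,-2,0,0,0,0.1],[0,0,-5,0,0,0,0.1],[0,0,-5,0,0,0,0.1]]' 40
python3 - <<'E'
from h import *
s=r.read_state();print(s['position'],s['wrist_force'])
goal([.55,-.25,.187],86.5)
goal([.55,-.25,.05],86.5)
E
```

```text
time_s: 3.38
position: [0.5987, 0.0368, 0.1885]
tool_rot: [[-0.998, 0.061, 0.005], [0.061, 0.998, 0.001], [-0.005, 0.001, -1.0]]
wrist_force: [-0.3, 0.1, -2.4]
grip_width: 0.016
finger_force: 40.0
[0.59874835 0.03683547 0.18845526] [-0.26956101  0.07477966 -2.4116594 ]
t 3.375 d cm [  3.12 -28.93   0.1 ] rv [0.001 0.005 0.   ]
t 3.375 d cm [  3.18 -28.94  13.8 ] rv [0.001 0.005 0.   ]
```

```bash
python3 -m pendant '[[0.5,-2,0,0,0,0,0.1],[1,-6,0,0,0,0,0.1],[1.5,-11,0,0,0,0,0.1],[2,-16,0,0,0,0,0.1],[2.5,-21,0,0,0,0,0.1],[3,-26,0,0,0,0,0.1],[3.1,-29,0,0,0,0,0.1],[3.1,-29,4,0,0.005,0,0.1],[3.1,-29,8,0,0.005,0,0.1],[3.1,-29,12,0,0.005,0,0.1],[3.1,-29,13.5,0,0.005,0,0.1],[3.1,-29,13.5,0,0.005,0,0.1],[3.1,-29,13.5,0,0.005,0,0.1]]'
python3 - <<'E'
from h import *
cap('wrist','w2.png')
s=r.read_state();print(s['position'],s['wrist_force'],s['tool_rot'][:,2])
E
```

```text
time_s: 5.0
position: [0.5493, -0.2515, 0.052]
tool_rot: [[-0.998, 0.061, -0.003], [0.061, 0.998, -0.0], [0.003, -0.001, -1.0]]
wrist_force: [-0.1, -0.7, -1.6]
grip_width: 0.016
finger_force: 40.0
[ 0.5494853  -0.25143111  0.05219743] [ 0.14812952  0.63866129 -2.07024427] [-2.70610898e-03 -5.81903312e-04 -9.99996169e-01]
```

View pics/w2.png

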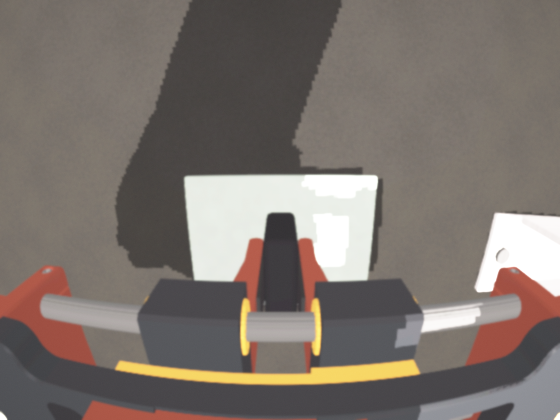

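The cover hangs level in the grip, with its near edge running from (185,177) to (377,177). It is well clear of the bracket foot at (500,250). Now I'll lower it.

```bash
python3 -m pendant '[[0,0,1,0,0.002,0,0.1],[0,0,1.6,0,0.002,0,0.1],[0,0,1.75,0,0.002,0,0.1],[0,0,1.85,0,0.002,0,0.1],[0,0,1.9,0,0.002,0,0.1],[0,0,1.95,0,0.002,0,0.1],[0,0,2,0,0.002,0,0.1]]'
```

```text
time_s: 5.92
position: [0.5483, -0.2506, 0.032]
tool_rot: [[-0.998, 0.061, -0.007], [0.061, 0.998, 0.001], [0.007, 0.001, -1.0]]
wrist_force: [-7.8, 3.5, 16.3]
grip_width: 0.0157
finger_force: 40.0
```

```bash
python3 -m pendant '[[0,0,-0.05,0,0,0,0.1],[0,0,-0.05,0,0,0,0.45],[0,0,-0.05,0,0,0,0.45],[0,0,-0.05,0,0,0,0.45],[0,0,-2,0,0,0,0.45],[0,0,-7,0,0,0,0.6],[0,0,-13,0,0,0,0.6],[0,0,-17,0,0,0,0.6]]' 60
python3 - <<'E'
from h import *
c=cap('top','t2.png');P=pts(c);x,y,z=P[...,0],P[...,1],P[...,2]
ok=(c['z_map']>0)&(abs(x-.6)<.13)&(y>-.1)&(y<.2)
m=ok&(z>.098)&(z<.112)
k=cv2.connectedComponentsWithStats(m.astype(np.uint8))
for i in range(1,k[0]):
    if k[2][i,4]>25:
        q=P[k[1]==i];print('plate',len(q),q[:,:2].mean(0).round(4),np.round(cv2.minAreaRect(q[:,:2].astype(np.float32))[1:],4).tolist() if 0 else cv2.minAreaRect(q[:,:2].astype(np.float32)), np.polyfit(q[:,1],q[:,0],1))
rn=(c['z_map']>0)&(x>.40)&(x<.55)&(abs(y-.06)<.1)&(z>.06)
q=P[rn];print('runner',len(q),cv2.minAreaRect(q[:,:2].astype(np.float32)))
m=ok&(z>.05)&(z<.095)&(x>.56)
q=P[m];print(len(q)); 
k=cv2.connectedComponentsWithStats(m.astype(np.uint8))
for i in range(1,k[0]):
    if k[2][i,4]>15: q=P[k[1]==i];print('head?',len(q),q.mean(0).round(4),q.min(0).round(3),q.max(0).round(3))
cv2.imwrite('pics/t2c.png',cv2.resize(cv2.imread('pics/t2.png')[160:280,220:370],None,fx=5,fy=5,interpolation=cv2.INTER_CUBIC))
s=r.read_state();print(s['time_s'],s['position'])
E
```

```text
time_s: 6.92
position: [0.5503, -0.2515, 0.205]
tool_rot: [[-0.998, 0.061, -0.003], [0.061, 0.998, -0.001], [0.003, -0.001, -1.0]]
wrist_force: [0.9, 0.4, -0.8]
grip_width: 0.0529
finger_force: 0.0
plate 355 [0.623  0.0494] ((0.6234086751937866, 0.04969307780265808), (0.23855894804000854, 0.007340921089053154), 83.22368621826172) [0.11940607 0.61706487]
plate 354 [0.5655 0.0573] ((0.5657657980918884, 0.05724871903657913), (0.23800179362297058, 0.0069465297274291515), 83.18342590332031) [0.11984741 0.55863528]
runner 823 ((0.5002481937408447, 0.044720608741045), (0.04566071182489395, 0.1012301817536354), 84.61331176757812)
812
head? 460 [0.6207 0.0508 0.073 ] [ 0.606 -0.068  0.05 ] [0.635 0.169 0.095]
head? 140 [0.5858 0.0338 0.0839] [0.57  0.019 0.07 ] [0.601 0.046 0.091]
head? 193 [0.57   0.1093 0.0689] [0.56  0.033 0.05 ] [0.577 0.176 0.095]
6.975 [ 0.55225487 -0.25246183  0.20981404]
```

View pics/t2c.png

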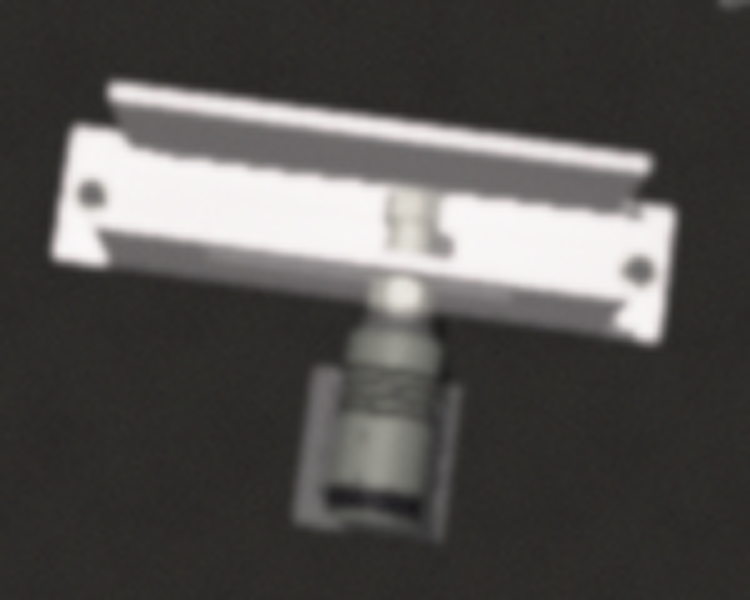

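The cover is off, and the head with its spacer shows in the gap at crop (412,215). The bracket is yawed -6.8°, and the head is at about (0.592, 0.033). I'll hover above it and measure the head's angle from wrist depth.

```bash
python3 - <<'E'
from h import *
goal([.592,.033,.19],83.2)
E
```

```text
t 6.975 d cm [-2.21 28.74  1.92] rv [-0.002  0.003  0.057]
```

```bash
python3 -m pendant '[[-0.5,3,0,0,0,0.057,0.6],[-1,9,0,0,0,0.057,0.6],[-1.5,15,0.5,0,0,0.057,0.6],[-2,21,1,0,0,0.057,0.6],[-2.2,26,1.5,0,0,0.057,0.6],[-2.2,28.7,1.9,0,0,0.057,0.6],[-2.2,28.7,1.9,0,0,0.057,0.6],[-2.2,28.7,1.9,0,0,0.057,0.6]]' 60
cat >> h.py <<'E'
def wpts(c):
    K=c['camera_matrix'];z=c['z_map'];h,w=z.shape
    u,v=np.meshgrid(np.arange(w),np.arange(h))
    a=u-K[0,2];b=v-K[1,2];q=np.hypot(a,b)+1e-9;t=q/K[0,0];s=np.tan(t)/q*z
    P=np.stack([a*s,-b*s,-z],-1);E=np.linalg.inv(c['extrinsics'])
    return P@E[:3,:3].T+E[:3,3]
BR=R.from_euler('z',-6.8,degrees=True).as_matrix()
def head(c,B):
    L=(wpts(c)-B)@BR; L[c['z_map']<=0]=9
    return L
E
python3 - <<'E'
from h import *
c=cap('wrist','w3.png');s=r.read_state();print(s['time_s'],s['position'])
L=head(c,np.array([.5946,.0535,0]))
m=(abs(L[...,0])<.021)&(abs(L[...,1]+.02)<.025)&(L[...,2]>.055)&(L[...,2]<.097)
print(m.sum())
t=(abs(L[...,0])<.05)&(abs(L[...,1])<.13)&(L[...,2]>.1)&(L[...,2]<.11)
for sg in(1,-1):
    q=L[t&(L[...,0]*sg>0)];print('plate',len(q),q.mean(0).round(4),np.polyfit(q[:,1],q[:,0],1))
q=L[m]
for lo in np.arange(-.02,.02,.004):
    w=q[(q[:,0]>=lo)&(q[:,0]<lo+.004)]
    if len(w):print(lo.round(3),len(w),w[:,1].min().round(4),w[:,1].max().round(4),w[:,2].max().round(4))
w=q[abs(q[:,0])<.006]
for y in np.arange(-.04,.0,.002):
    e=w[(w[:,1]>=y)&(w[:,1]<y+.002)]
    if len(e):print('y',(y+.001).round(3),len(e),e[:,2].min().round(4),np.median(e[:,2]).round(4),e[:,2].max().round(4))
E
```

```text
time_s: 7.98
position: [0.5891, 0.0327, 0.1822]
tool_rot: [[-0.993, 0.119, -0.006], [0.119, 0.993, -0.0], [0.006, -0.001, -1.0]]
wrist_force: [0.0, 0.2, 0.6]
grip_width: 0.0525
finger_force: 0.0
8.025 [0.58912154 0.03228286 0.18216734]
1050
plate 2106 [ 0.029  -0.001   0.1041] [0.00014449 0.02901734]
plate 2756 [-0.0286 -0.0049  0.1045] [-0.00015647 -0.02857948]
-0.02 126 -0.0322 -0.0114 0.0873
-0.016 134 -0.0322 -0.0113 0.0869
-0.012 129 -0.0323 -0.0113 0.0869
-0.008 178 -0.0349 -0.0086 0.0881
-0.004 155 -0.0348 -0.0086 0.0889
0.0 156 -0.035 -0.0085 0.0885
0.004 152 -0.0349 -0.0084 0.0885
0.008 7 -0.035 -0.0146 0.0864
y -0.035 20 0.0743 0.0781 0.0793
y -0.033 38 0.0781 0.0803 0.0825
y -0.031 29 0.0802 0.0825 0.0842
y -0.029 44 0.0832 0.0851 0.0869
y -0.027 29 0.0864 0.0874 0.0889
y -0.025 45 0.0859 0.0874 0.0883
y -0.023 31 0.0863 0.0871 0.0885
y -0.021 42 0.0854 0.0867 0.0881
y -0.019 30 0.0854 0.0865 0.0878
y -0.017 41 0.0847 0.086 0.0873
y -0.015 30 0.0847 0.0858 0.0874
y -0.013 43 0.081 0.0852 0.0868
y -0.011 29 0.0778 0.0799 0.0821
y -0.009 28 0.0721 0.0741 0.0772
```

View pics/w3.png

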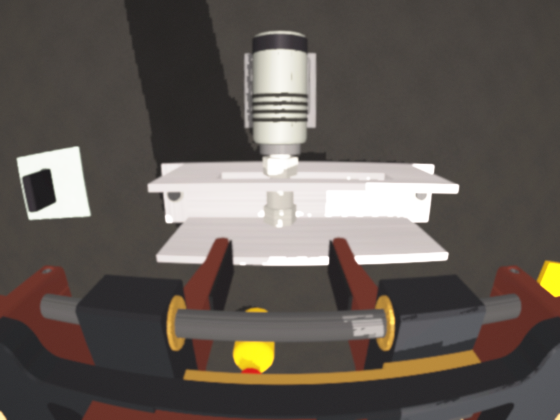

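The wrist view shows the hexagon head at (280,213) between the fingers, with the cover lying clear on the left. The top flat is tilted -9.5°, so flats face the jaws after about another 39°. I'll go down slowly and measure again to confirm the sense and rate.

```bash
cat >> h.py <<'E'
def ang():
    c=cap('wrist');t=r.read_state()['time_s']
    L=head(c,np.array([.5946,.0535,0]))
    m=(abs(L[...,0])<.0065)&(abs(L[...,1]+.0217)<.0145)&(L[...,2]>.076)&(L[...,2]<.092)
    q=L[m]-[0,-.0217,.075]
    # support of a hexagon: choose angle minimising residual
    def res(a):
        n=np.radians(a+60*np.arange(6));d=q[:,1:2]*np.cos(n)+q[:,2:3]*np.sin(n)
        return np.median(abs(d.max(1)-.012))
    A=np.arange(0,60,.5);e=[res(a) for a in A];i=int(np.argmin(e))
    print('t',t,'n',len(q),'normal mod60',A[i],'res',e[i],'y',L[m][:,1].min(),L[m][:,1].max())
E
python3 - <<'E'
from h import *
goal([.592,.032,.13],83.2)
ang()
E
```

```text
t 8.025 d cm [-0.32  0.01  5.21] rv [-0.001 -0.006 -0.001]
t 8.075 n 514 normal mod60 20.0 res 0.00036292588988577883 y -0.0353906530707286 -0.009173631966127041
```

```bash
python3 -m pendant '[[-0.1,0,0.5,0,0,0,0.6],[-0.2,0,1,0,0,0,0.6],[-0.2,0,1.5,0,0,0,0.6],[-0.2,0,2,0,0,0,0.6],[-0.2,0,3,0,0,0,0.6],[-0.2,0,4,0,0,0,0.6],[-0.2,0,5,0,0,0,0.6],[-0.2,0,5,0,0,0,0.6],[-0.2,0,5,0,0,0,0.6],[-0.2,0,5,0,0,0,0.6]]'
python3 - <<'E'
from h import *
ang()
goal([.592,.032,.07],83.2)
E
```

```text
time_s: 9.32
position: [0.5909, 0.0341, 0.1319]
tool_rot: [[-0.993, 0.118, -0.006], [0.118, 0.993, 0.001], [0.006, -0.0, -1.0]]
wrist_force: [-1.4, 0.3, 0.6]
grip_width: 0.0526
finger_force: 0.0
t 9.375 n 766 normal mod60 31.0 res 0.0003404404221996442 y -0.03539406311792571 -0.008705710692894286
t 9.375 d cm [-0.17 -0.2   6.19] rv [-0.    -0.006  0.001]
```

```bash
python3 -m pendant '[[-0.15,-0.2,0.7,0,-0.004,0,0.6],[-0.15,-0.2,1.5,0,-0.004,0,0.6],[-0.15,-0.2,2.5,0,-0.004,0,0.6],[-0.15,-0.2,3.5,0,-0.004,0,0.6],[-0.15,-0.2,4.5,0,-0.004,0,0.6],[-0.15,-0.2,5.4,0,-0.004,0,0.6],[-0.15,-0.2,6.1,0,-0.004,0,0.6],[-0.15,-0.2,6.1,0,-0.004,0,0.5],[-0.15,-0.2,6.1,0,-0.004,0,0.5],[-0.15,-0.2,6.1,0,-0.004,0,0.5],[-0.15,-0.2,6.1,0,-0.004,0,0.5],[-0.15,-0.2,6.1,0,-0.004,0,0.5],[-0.15,-0.2,6.1,0,-0.004,0,0.5],[-0.15,-0.2,6.1,0,-0.004,0,0.5],[-0.15,-0.2,6.1,0,-0.004,0,0.5],[-0.15,-0.2,6.1,0,-0.004,0,0.5]]' 60
python3 - <<'E'
from h import *
ang()
goal([.592,.032,.07],83.2);s=r.read_state();print(s['wrist_force'],s['grip_width'],s['position'])
cap('wrist','w4.png')
E
```

```text
time_s: 11.38
position: [0.5915, 0.032, 0.0705]
tool_rot: [[-0.993, 0.117, -0.003], [0.118, 0.993, 0.0], [0.003, -0.0, -1.0]]
wrist_force: [-0.3, -0.2, -0.0]
grip_width: 0.0438
finger_force: 0.0
t 11.425 n 1318 normal mod60 44.5 res 0.00037460227931524707 y -0.034314582332480977 -0.008506591763496003
t 11.425 d cm [-0.05  0.01  0.04] rv [-0.    -0.003  0.001]
[ 0.36334435  0.59793532 -0.9034399 ] 0.04407391831279693 [0.59146834 0.03191863 0.07044882]
```

View pics/w4.png

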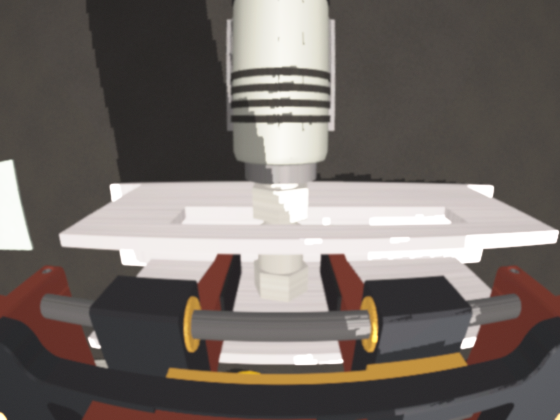

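The fingers straddle the head at (282,280), and the head is centred between them. It turns about 7°/s and has about 15° left, so alignment falls near t=13.6. I'll wait, then close.

```bash
python3 -m pendant '[[0,0,0,0,0,0,0.42],[0,0,0,0,0,0,0.42],[0,0,0,0,0,0,0.42],[0,0,0,0,0,0,0.42],[0,0,0,0,0,0,0.42],[0,0,0,0,0,0,0.42],[0,0,0,0,0,0,0.42],[0,0,0,0,0,0,0.42],[0,0,0,0,0,0,0.42],[0,0,0,0,0,0,0.42],[0,0,0,0,0,0,0.42],[0,0,0,0,0,0,0.42],[0,0,0,0,0,0,0.42],[0,0,0,0,0,0,0.42],[0,0,0,0,0,0,0.42],[0,0,0,0,0,0,0.15],[0,0,0,0,0,0,0.15],[0,0,0,0,0,0,0.15],[0,0,0,0,0,0,0.15],[0,0,0,0,0,0,0.15]]' 60
python3 - <<'E'
from h import *
ang()
s=r.read_state();print(s['wrist_force'],s['ft_torque'],s['grip_width'],s['finger_force'],s['position'])
E
```

```text
time_s: 13.98
position: [0.5914, 0.0319, 0.0704]
tool_rot: [[-0.993, 0.118, -0.003], [0.118, 0.993, -0.0], [0.003, -0.0, -1.0]]
wrist_force: [-0.2, 0.1, -0.0]
grip_width: 0.0238
finger_force: 60.0
t 14.025 n 1339 normal mod60 59.0 res 0.0004335649903610163 y -0.033795424772916666 -0.010022020031667384
[0.20831918 0.08571516 0.20106767] [ 0.03269801  0.02212135 -0.01276527] 0.023253167103524822 59.99997499748133 [0.59142749 0.03189634 0.0704388 ]
```

Gripped across the flats at 24 mm with 60 N. I'll hold and check that the head stays still and the cover lies flat.

```bash
python3 -m pendant '[[0,0,0,0,0,0,0.15],[0,0,0,0,0,0,0.15],[0,0,0,0,0,0,0.15],[0,0,0,0,0,0,0.15],[0,0,0,0,0,0,0.15],[0,0,0,0,0,0,0.15],[0,0,0,0,0,0,0.15],[0,0,0,0,0,0,0.15],[0,0,0,0,0,0,0.15],[0,0,0,0,0,0,0.15],[0,0,0,0,0,0,0.15],[0,0,0,0,0,0,0.15]]' 60
python3 - <<'E'
from h import *
ang()
c=cap('top');P=pts(c);x,y,z=P[...,0],P[...,1],P[...,2]
m=(abs(x-.55)<.08)&(abs(y+.25)<.09)&(z>.002)&(z<.012)&(c['color'].min(-1)>90)
q=P[m];print('cover',len(q),cv2.minAreaRect(q[:,:2].astype(np.float32)),np.percentile(q[:,2],[5,50,95]))
print(r.read_state()['grip_width'])
E
```

```text
time_s: 15.52
position: [0.5914, 0.0319, 0.0704]
tool_rot: [[-0.993, 0.118, -0.003], [0.118, 0.993, -0.0], [0.003, -0.0, -1.0]]
wrist_force: [-0.0, -0.5, 0.8]
grip_width: 0.0231
finger_force: 60.0
t 15.575 n 1344 normal mod60 0.0 res 0.0004052026040492979 y -0.03383108688532365 -0.010041730968520334
cover 1121 ((0.5458658933639526, -0.24969634413719177), (0.11120140552520752, 0.0860605388879776), 87.78985595703125) [0.00236223 0.00447426 0.00757333]
0.023750911328859817
```

```bash
python3 -c "
from cell import r
print(r.sign_off())"
```

```text
the job is handed in; nothing more can be done
None
```

The job is handed in at about 15.6 s: the cover lies flat on the bench clear of the bracket, and the gripper holds the bolt head across its flats at 60 N, with no turning beyond measurement noise over a 1.5 s check.

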